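# Close the photometer's light cover and hold the sample in the beam

## Task

The photometer's cell changer is loaded and the cell with the orange stopper is to be read: fold the two-leaf light cover shut, the grey left leaf first and then the blue right leaf whose lip lies over it. Only then draw the spring-return changer rod out by its knob to the red ring that belongs to the orange cell's place (each ring brings the next cell into the light beam), and finish while still holding it steady at that mark for the reading, with the program ending in that hold. Leave the other things on the bench and on the instrument where they are.

Things in the scene. Friction and masses are not known exactly. Their poses are not given: they have to be found in the camera images.
- photometer: Benchtop photometer, fixed, white with grey sloped display. Origin on the bench under the front face, on the cell compartment's centre line; x into the instrument, y to its left, z up (mm below). Housing x 0 to 270, y -115 to 270, flat top z 115; display wedge up to z 145 at x 25-175, y 132-260. Open compartment x 18-154, y -48 to 48, closed by two leaves that lie on the top.
- left_leaf (a joint): Hinge of the grey left leaf, rad: 0 = shut flat, 1.57 = upright, 2.1 = fully open, leaning outwards; starts at 1.45 to 1.95. Leaf 138 long (photometer x 17-155), 54 wide, 5 thick; hinge line along photometer x at y 54, z 115 (underside when shut); shut it reaches y 0. Stiff hinge: stays where left, takes about 1 N at the edge.
- right_leaf (a joint): Hinge of the blue right leaf, rad: values, starts, leaf size and stiffness as the left leaf's; hinge line at photometer y -54, z 115. A black rubber lip, 16 wide and 3 thick, on the outer face of its free edge reaches 10 beyond it: when shut it lies over the left leaf, to photometer y 10, z 120-123.
- left_edge (a point): Middle of the left leaf's free edge, on its outer (upper when shut) face; photometer (86, 0, 120) when shut.
- right_edge (a point): Middle of the right leaf's lip edge, on its outer face; photometer (86, 10, 123) when shut.
- changer: Cell changer with its rod and yellow knob, one sliding piece. Origin in the middle of the knob's grip neck (18 in diameter, 26 long along the rod; in front of it a flange 26 in diameter, 6 thick, stops fingers slipping off). Axes as the photometer's. Home, pushed in by its spring: photometer (-47, 0, 80), free space all round; can be pinched from above, across photometer y.
- bush (a point): Centre of the steel bush (front 5 out of the face) where the rod, 8 thick, leaves the front face: photometer (-5, 0, 80). The rod is drawn straight out, towards photometer -x; stop at 56 travel. Spring: 3.3 N at home to 9.2 N at 54, returns it when let go. Three red rings reach the front face at 18, 36, 54 of travel: then the 2nd, 3rd, 4th cell from the front is in the beam.
- beam (a point): Where the light beam crosses the cell path: photometer (86, 0, 72), fixed to the instrument.
- cell_orange: Cuvette with orange stopper, the sample to be read: 12.5 x 12.5 x 45 plus stopper 12 in diameter, 9 high; origin under its centre. Stands in the 2nd, 3rd or 4th place from the front (18 apart) of the four-place aluminium changer with 0.5 play, and rides with it. Seen from above only while the cover is open.
- cell_blank: Same cuvette with white stopper, the blank, always in the front place (in the beam at rest).
- cell_green: Same cuvette with green stopper, in another place of the changer.
- cell_blue: Same cuvette with blue stopper, in another place of the changer.
- tube_rack: Bystander: orange tube rack with microtubes, 180 x 90 x 54, right of the photometer; origin under its centre.
- tip_box: Bystander: pink and white pipette-tip box, 85 x 120 x 67, in front of the photometer's left half; origin under its centre.
- marker: Bystander: white marker pen with blue cap, 140 long, 13 thick, lying in front of the photometer, right of the rod; origin under its middle.
- timer: Bystander: white bench timer, 60 x 70 x 18; origin under its centre.
- reagent: Bystander: amber reagent bottle, 68 in diameter, 140 tall; origin under its centre.
- cell_case: Bystander: white and blue flat cell case, 60 x 90 x 26, lying on the photometer's top behind the cell compartment; origin under its centre.

How it is judged:
By the outcome, as a careful person would: the job done as asked, in the order asked, and still so for the second after the job is handed in, while the arm keeps its last pose, push and grip.
It also fails if it takes over 59 s, if anything falls off the work surface, if the arm or the gripper's body presses on something with over 40 N, if the wrist force passes 120 N, or if a joint passes its speed limit or range.

## Robot

A 6-joint arm with a two-finger parallel gripper is mounted at the origin on the work surface. World frame = base frame: x ahead of the robot, y to its left, z up, the work surface at z = 0. Lengths are in m, angles in rad, forces in N, time in s.
With the tool pointing down it reaches from about 0.25 to 0.775 m from the base axis. Payload 4 kg.
Tool frame: the origin (TCP) lies between the finger pads; the fingertips stand 11 mm ahead of it and the grasp point (between the pads) lies 8 mm behind it (robot.tip_extent is the z of the fingertips in the tool frame, in m); z points along the fingers, y is the line along which they close (so a half turn about z gives the same grasp; the last joint's range is limited). The gripper opens to 94 mm and grips with 3 to 60 N. Pads are 16 mm wide; open, the fingers measure 119 mm over their backs; the gripper's body (75 mm by 177 mm) begins 78 mm behind the grasp point.
Start: joints at [1.173, 0.087, 1.371, -0, 1.684, -0.103], TCP at [0.16, 0.526, 0.217] pointing down, gripper open.
Joint ranges: [-3.1, 3.1], [-0.76, 2.03], [0.27, 2.55], [-1.08, 4.22], [0.17, 2.65], [-2.57, 2.57]. Speed limits (rad/s): [2.79, 2.79, 3.14, 3.14, 3.14, 3.14].

## Interface

Orientations are given as [roll, pitch, yaw] about the fixed x, y, z axes, in that order (R = Rz(yaw) Ry(pitch) Rx(roll)).
In Python, from bench import robot, imaging gives the robot as it stands.
- The arm moves only by the shell command python3 -m pendant 'ROWS'. ROWS is JSON, a list of rows, each a list of 7 numbers: the shift along the world's x, y, z in cm, then the turn, a rotation vector about the world's x, y, z in degrees, then the opening, from 0 (shut) to 1 (fully open). In form: [[dx, dy, dz, ax, ay, az, jaw], ...]. A call has 1 to 8 rows; each row shifts and turns the commanded pose from where the row before left it; what a row does not reach is not made up. A row lasts 1/10 s, in which the tool goes at most 50 mm and 8.59 degrees, less where a joint would pass 70% of its speed; a pose out of reach is approached as far as the arm can. A call is refused whole if a number of a shift passes 5 or a number of a turn 8.59, either way. A call with a gripper value outside its range is refused whole. The fingers move at their own pace and stop on an object; the grip force is fixed at half the most. Time passes only in rows, so rows that do not move let the fingers close. It gives the time, the measured TCP pose, the force, the opening and the grip force at its end, in the units of the state.
- robot.get_obs(): the state, without advancing time (a new reading comes with each control period).
- imaging.snapshot(name): name is "scene" or "top" or "wrist"; returns the picture (400x640x3 uint8, red, green, blue); there is no depth.
- imaging.camera_params(name): a dict with "camera_matrix" (3x3 intrinsics, pixels), "R" (3x3) and "t" (3): a world point X has camera coordinates R X + t. Camera axes: x right, y down, z forward; pixel columns grow to the right and rows downward; lengths in m; the calibration is good to about 2 mm. A picture is of the moment at which its call begins: read the wrist's pose just before it. camera_params takes no time and is no camera call; for the wrist camera it gives the pose at the moment of the call.
- robot.close_job(): hands the job in; it is judged then, once.
The state is a dict: "time": time; "joint_positions": joint angles; "qvel": joint speeds; "joint_torque": joint torques, N m; "tool_pos": TCP position; "ee_rot": TCP orientation; "wrist_force": force on the tool from outside, world axes, zero at the start; "wrist_torque": the same for the moment, N m; "width": finger opening in m; "finger_force": force on a finger pad.
Only numpy, scipy, OpenCV 4.12 (cv2) and the standard library are available. Lean on these libraries where they do the work, as an engineer would, in place of code of your own. Each camera call takes 0.05 s, during which the arm holds its last target. There are 200 camera calls.

## Working session

There is one attempt and no reset: what is moved stays moved. The work goes in short steps, Python scripts to look and compute and a shell command to move; the robot and the scene stay as the last step left them, time stands still between calls to the robot, and variables do not carry over. Pictures are saved under pics/ and viewed, at most 10 in all, crops included, and the job is handed in when it is done.

```bash
mkdir -p pics; ls
python3 - <<'E'
from bench import robot, imaging
import cv2,numpy as np
print(robot.get_obs()['time'])
for n in ["scene","top"]:
    im=imaging.snapshot(n); cv2.imwrite(f"pics/{n}0.png",im[:,:,::-1])
    p=imaging.camera_params(n); print(n,p)
E
```

```text
pics
0.0
scene {'camera_matrix': array([[362.20983196,   0.        , 317.18486632],
       [  0.        , 362.20983196, 198.19074948],
       [  0.        ,   0.        ,   1.        ]]), 'R': array([[ 0.80824858,  0.58878447,  0.00819047],
       [ 0.49943342, -0.67809174, -0.53921967],
       [-0.31193027,  0.43991413, -0.84212533]]), 't': array([-0.44030336, -0.26928558,  1.39116653])}
top {'camera_matrix': array([[457.87706814,   0.        , 311.60685631],
       [  0.        , 457.87706814, 190.23396858],
       [  0.        ,   0.        ,   1.        ]]), 'R': array([[-0.00639491, -0.9999382 ,  0.00909366],
       [-0.98864012,  0.00495652, -0.1502203 ],
       [ 0.15016594, -0.009951  , -0.98861073]]), 't': array([-0.0506631 ,  0.58188607,  1.43870371])}
```

View pics/top0.png

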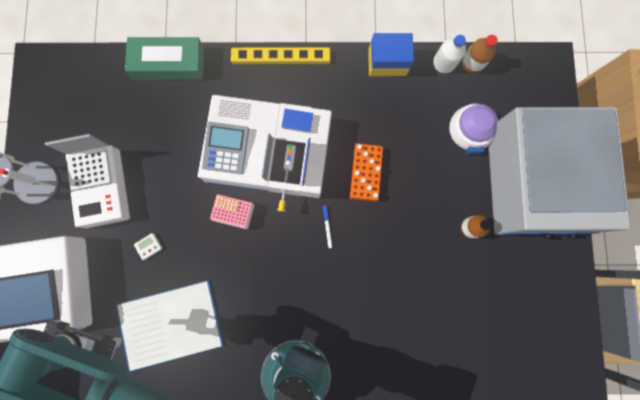

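View pics/scene0.png

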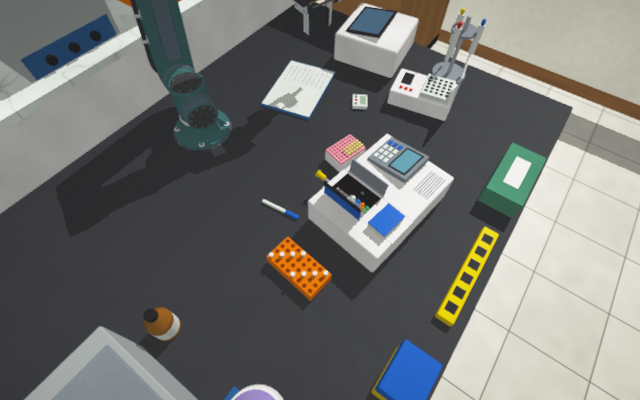

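The top view shows the photometer around px (265,145), with the knob at (282,206), the rack at (367,172) and the marker at (327,227). Next I'll enlarge both views.

Run:
```python
import cv2,numpy as np
a=cv2.imread("pics/top0.png")[90:220,190:340]; a=cv2.resize(a,None,fx=4.6,fy=4.6,interpolation=cv2.INTER_CUBIC)
cv2.imwrite("pics/topc.png",a)
a=cv2.imread("pics/scene0.png")[125:275,300:460]; a=cv2.resize(a,None,fx=4,fy=4,interpolation=cv2.INTER_CUBIC)
cv2.imwrite("pics/scenec.png",a)
```

```text
(no output)
```

View pics/topc.png

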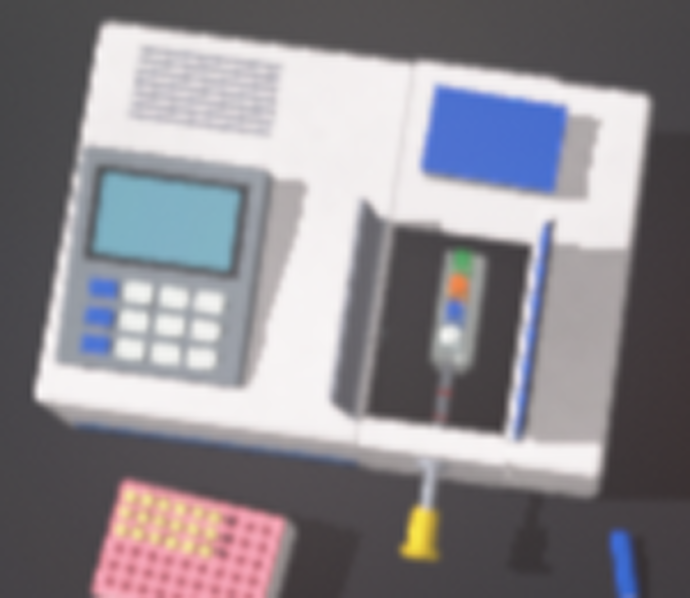

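View pics/scenec.png

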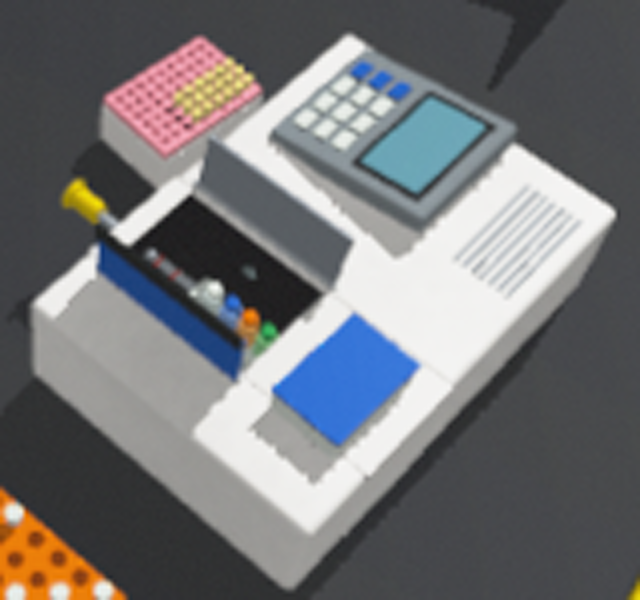

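Front to back, the stoppers are white, blue, orange, green. Orange is in 3rd place, so the rod needs 36 mm of travel. Next I'll fit the photometer pose and leaf angles.

```bash
cat > h.py <<'E'
import numpy as np
from bench import robot, imaging
from scipy.optimize import least_squares
def proj(n,X):
    p=imaging.camera_params(n); c=p['R']@np.asarray(X).T+p['t'][:,None]; q=p['camera_matrix']@c; return (q[:2]/q[2]).T
def W(P,s):  # photometer mm -> world m
    x,y,a=s[:3]; P=np.atleast_2d(P)/1000.; c,sn=np.cos(a),np.sin(a)
    return np.c_[x+c*P[:,0]-sn*P[:,1], y+sn*P[:,0]+c*P[:,1], P[:,2]]
def L(px,r,t,th): return [px,54-r*np.cos(th)+t*np.sin(th),115+r*np.sin(th)+t*np.cos(th)]
def Rr(px,r,t,th): a=L(px,r,t,th); return [px,-a[1],a[2]]
E
cat > fit.py <<'E'
from h import *
T=lambda u,v:(190+(u+.5)/4.6-.5,90+(v+.5)/4.6-.5)
S=lambda u,v:(300+(u+.5)/4-.5,125+(v+.5)/4-.5)
C=[(0,270,115),(270,270,115),(270,-115,115),(0,-115,115),(-47-13-3,0,80)]
top=[T(*q) for q in [(37,402),(103,22),(650,97),(600,467),(420,555)]]
sc=[S(*q) for q in [(350,35),(615,212),(313,533),(33,308),(72,195)]]
def leaf(s): return [L(17,54,2.5,s[3]),L(155,54,2.5,s[3]),Rr(17,64,6.5,s[4]),Rr(155,64,6.5,s[4])]
lt=[T(335,400),T(362,200),T(518,437),T(548,222)]; ls=[S(212,142),S(353,240),S(100,230),S(243,350)]
def f(s):
    X=W(C+leaf(s),s); return np.r_[(proj("top",X)-np.array(top+lt)).ravel(),(proj("scene",X)-np.array(sc+ls)).ravel()]
r=least_squares(f,[.6,.05,-.1,1.6,1.6],loss='soft_l1'); s=r.x
print(s.round(4)); print(f(s).reshape(-1,2).round(1).tolist())
np.save('s.npy',s)
for nm,p in dict(knob=(-47,0,80),bush=(-5,0,80),left=L(86,54,5,s[3]),right=Rr(86,64,8,s[4]),leftshut=(86,0,120),rshut=(86,10,123)).items(): print(nm,W(p,s).round(4))
# other stuff
E
python3 fit.py; python3 -c "
from bench import robot
print({k:v for k,v in robot.get_obs().items()})"
```

```text
[ 0.5792  0.0325 -0.1359  1.7213  1.5518]
[[-0.5, -0.6], [-0.7, -0.9], [0.6, -1.8], [0.7, 1.4], [0.7, -1.2], [-0.3, -0.1], [0.5, -1.1], [1.2, -3.4], [0.7, -1.7], [-1.0, -1.9], [1.0, -1.4], [-0.7, 0.7], [-1.3, -1.6], [0.2, -0.4], [-0.8, -1.9], [-0.1, -0.5], [-0.6, -2.3], [0.2, -3.7]]
knob [[0.5327 0.0389 0.08  ]]
bush [[0.5743 0.0332 0.08  ]]
left [[0.6735 0.0873 0.1676]]
right [[ 0.6562 -0.0394  0.1791]]
leftshut [[0.6644 0.0208 0.12  ]]
rshut [[0.6658 0.0307 0.123 ]]
{'time': 0.1, 'joint_positions': array([ 1.17288480e+00,  8.78718204e-02,  1.37209076e+00,  2.63635624e-06,
        1.68359344e+00, -1.03088873e-01]), 'qvel': array([-0.00048984, -0.00151593, -0.00439496,  0.00183616, -0.00072846,
       -0.00122903]), 'joint_torque': array([ 1.81104890e-03, -3.41250515e+01, -3.03302479e+01,  7.20014283e-02,
        3.05209262e-02, -1.08559800e-04]), 'tool_pos': array([0.15962859, 0.52583556, 0.21543254]), 'ee_rot': array([-3.13963998e+00, -2.04648888e-04,  2.84677009e+00]), 'wrist_force': array([-0.40743806, -0.45596133,  0.53508006]), 'wrist_torque': array([-0.02427295,  0.0204153 , -0.00685153]), 'finger_force': 0.0, 'width': 0.09383747853872063}
```

```bash
python3 -m pendant '[[3,-3,1,0,0,1,0],[3,-3,1,0,0,1,0],[3,-3,1,0,0,1,0],[3,-3,1,0,0,1,0],[3,-3,1,0,0,1,0],[3,-3,1,0,0,1,0],[3,-3,1,0,0,1,0],[3,-3,1,0,0,1,0]]'; python3 -m pendant '[[3,-3,1,0,0,1,0],[3,-3,1,0,0,0,0],[3,-3,1,0,0,0,0],[3,-3,1,0,0,0,0],[3,-3,1,0,0,0,0],[0,0,0,0,0,0,0],[0,0,0,0,0,0,0]]'
python3 - <<'E'
from h import *; import cv2
o=robot.get_obs(); print(o['time'],o['tool_pos'],o['ee_rot'],o['wrist_force'],o['joint_positions'])
p=imaging.camera_params("wrist"); print(p)
cv2.imwrite("pics/w1.png",cv2.resize(imaging.snapshot("wrist")[:,:,::-1],(800,500)))
s=np.load('s.npy'); C=[(0,-115,115),(270,-115,115),(18,48,115),(154,48,115),(-47,0,80)]
print(proj("wrist",W(C,s))*1.25)
E
```

```text
time: 0.9
tool_pos: [0.4006, 0.2848, 0.2965]
ee_rot: [-3.141, -0.001, 2.987]
wrist_force: [-0.2, 0.5, -0.4]
width: 0.0337
finger_force: 0.0
time: 1.6
tool_pos: [0.5501, 0.1357, 0.3455]
ee_rot: [3.142, -0.002, 3.002]
wrist_force: [0.1, -0.1, -0.4]
width: 0.0005
finger_force: 0.0
1.6 [0.55008805 0.13570552 0.34550434] [ 3.14155925e+00 -2.10368692e-03  3.00212647e+00] [ 0.08173448 -0.08575729 -0.35388014] [ 1.41433079e-01  1.38961331e-01  1.05981084e+00  6.60978250e-04
  1.94483239e+00 -1.28965615e+00]
{'camera_matrix': array([[339.07215472,   0.        , 316.64721737],
       [  0.        , 339.07215472, 196.59278272],
       [  0.        ,   0.        ,   1.        ]]), 'R': array([[ 1.39258016e-01,  9.90255932e-01, -6.28167722e-04],
       [ 9.54221948e-01, -1.34020998e-01,  2.67392680e-01],
       [ 2.64702999e-01, -3.78359856e-02, -9.63587443e-01]]), 't': array([-0.20956304, -0.56957886,  0.37517809])}
[[179.67880213 256.10035111]
 [212.11685298 479.95632105]
 [345.96862104 273.09828499]
 [350.20523237 392.19088826]
 [301.25991692 202.49328786]]
```

View pics/w1.png

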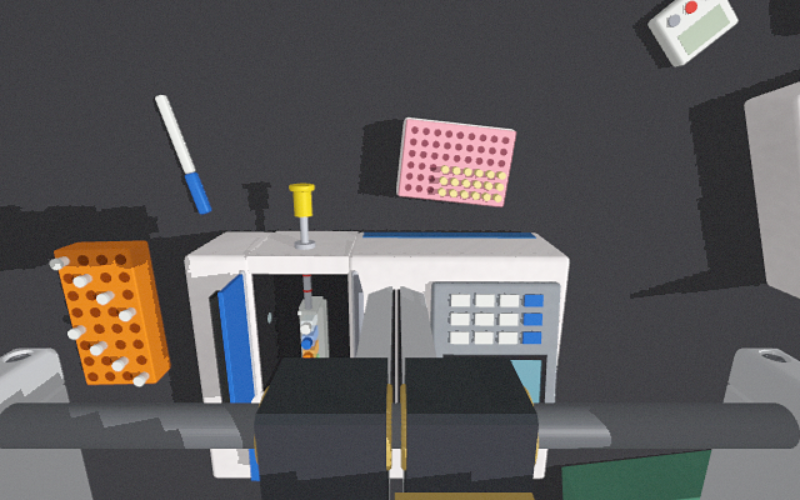

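```bash
sed -i '/^r=least/,$d' fit.py
cat >> fit.py <<'E'
Wm=imaging.camera_params("wrist")
wc=[(0,270,115),(0,-115,115),(18,48,115),(18,-48,115),(-63,0,80)]
wp=np.array([(568,259),(188,258),(350,273),(251,273),(302,187),(219,293)])/1.25
def g(s):
    X=W(wc+[Rr(17,54,0,s[4])],s); return np.r_[f(s),(proj("wrist",X)-wp).ravel()]
r=least_squares(g,[.58,.03,-.13,1.7,1.6],loss='soft_l1'); s=r.x
print(s.round(4)); print(g(s).reshape(-1,2).round(1).tolist()); np.save('s.npy',s)
for nm,p in dict(knob=(-47,0,80),bush=(-5,0,80),left=L(86,54,5,s[3]),right=Rr(86,64,8,s[4]),leftshut=(86,0,120),rshut=(86,10,123)).items(): print(nm,W(p,s).round(4))
E
python3 fit.py
```

```text
[ 0.58    0.0339 -0.1393  1.6942  1.6328]
[[-0.9, -1.1], [-0.8, -1.4], [0.4, -1.9], [0.2, 1.2], [0.1, -1.4], [-0.3, -0.3], [0.7, -1.4], [2.4, -3.3], [2.1, -1.6], [-0.3, -1.9], [1.5, -1.2], [-0.5, 0.6], [-0.9, -1.9], [0.7, -0.6], [-0.6, -1.8], [0.0, -0.3], [-1.4, -1.3], [-0.7, -2.5], [3.7, -1.7], [-5.4, -1.4], [-2.0, 0.7], [0.0, 0.6], [0.0, 0.5], [0.7, 0.1]]
knob [[0.5335 0.0404 0.08  ]]
bush [[0.5751 0.0346 0.08  ]]
left [[0.6743 0.0869 0.168 ]]
right [[ 0.656  -0.0433  0.1784]]
leftshut [[0.6652 0.022  0.12  ]]
rshut [[0.6666 0.0319 0.123 ]]
```

```bash
cat > plan.py <<'E'
from h import *
s=np.load('s.npy')
def plan(side,r0,ths,pre,deep=1.5,px=86):
    f=L if side>0 else Rr
    pts=[[px,side*y,z] for y,z in pre]
    for t in ths:
        p=f(px,r0,5-deep,t); pts.append([px,p[1]+side*12.5,p[2]])
    X=W(np.array(pts)+[0,0,11],s)
    o=robot.get_obs(); print(o['tool_pos'],o['ee_rot'],o['time'])
    print(((X[0]-o['tool_pos'])*100).round(2)); 
    for q,d in zip(pts[1:],(np.diff(X,axis=0)*100).round(2)): print(np.round(q,0),d.tolist())
E
python3 -c "
from plan import *
plan(1,40,np.r_[np.linspace(1.7,0.1,17),0],[(95,200),(95,155)])"
```

```text
[0.54945256 0.13652456 0.34574698] [ 3.14142816e+00 -1.79362266e-03  3.00380910e+00] 1.65
[ 12.89  -2.05 -13.47]
[ 86  95 155] [0.0, 0.0, -4.5]
[ 86.  75. 154.] [-0.28, -1.97, -0.08]
[ 86.  71. 155.] [-0.05, -0.39, 0.07]
[ 86.  67. 155.] [-0.06, -0.4, 0.03]
[ 86.  63. 155.] [-0.06, -0.4, -0.01]
[ 86.  59. 154.] [-0.06, -0.39, -0.05]
[ 86.  55. 154.] [-0.05, -0.39, -0.09]
[ 86.  51. 152.] [-0.05, -0.38, -0.13]
[ 86.  48. 151.] [-0.05, -0.36, -0.17]
[ 86.  44. 149.] [-0.05, -0.34, -0.2]
[ 86.  41. 146.] [-0.04, -0.32, -0.24]
[ 86.  38. 143.] [-0.04, -0.3, -0.27]
[ 86.  35. 140.] [-0.04, -0.27, -0.3]
[ 86.  33. 137.] [-0.03, -0.24, -0.32]
[ 86.  31. 134.] [-0.03, -0.2, -0.34]
[ 86.  29. 130.] [-0.02, -0.17, -0.36]
[ 86.  28. 126.] [-0.02, -0.13, -0.38]
[ 86.  27. 122.] [-0.01, -0.09, -0.39]
[ 86.  26. 118.] [-0.01, -0.05, -0.4]
```

```bash
python3 -m pendant '[[2.6,-0.4,-2.7,0,0,0,0],[2.6,-0.4,-2.7,0,0,0,0],[2.6,-0.4,-2.7,0,0,0,0],[2.6,-0.4,-2.7,0,0,0,0],[2.5,-0.4,-2.7,0,0,0,0],[0,0,-2.2,0,0,0,0],[0,0,-2.3,0,0,0,0],[0,0,0,0,0,0,0]]'
python3 -m pendant '[[-0.1,-0.7,0,0,0,0,0],[-0.1,-0.7,0,0,0,0,0],[-0.1,-0.6,0,0,0,0,0],[-0.05,-0.4,0,0,0,0,0],[-0.05,-0.4,0,0,0,0,0],[-0.05,-0.4,0,0,0,0,0],[-0.05,-0.4,0,0,0,0,0]]'
python3 -m pendant '[[-0.05,-0.4,-0.1,0,0,0,0],[-0.05,-0.4,-0.1,0,0,0,0],[-0.05,-0.35,-0.15,0,0,0,0],[-0.05,-0.35,-0.2,0,0,0,0],[-0.05,-0.3,-0.25,0,0,0,0],[-0.05,-0.3,-0.25,0,0,0,0]]'
```

```text
time: 2.45
tool_pos: [0.6756, 0.1179, 0.1613]
ee_rot: [-3.14, -0.009, 3.006]
wrist_force: [-1.0, -0.1, -0.5]
width: 0.0006
finger_force: 0.0
time: 3.15
tool_pos: [0.6739, 0.0799, 0.1667]
ee_rot: [3.141, 0.0, 3.004]
wrist_force: [0.6, 1.2, 1.2]
width: 0.0008
finger_force: 0.4
time: 3.75
tool_pos: [0.6707, 0.059, 0.1557]
ee_rot: [-3.142, -0.0, 3.004]
wrist_force: [-0.5, -0.2, 1.3]
width: 0.0006
finger_force: 0.3
```

```bash
python3 -m pendant '[[-0.04,-0.27,-0.35,0,0,0,0],[-0.03,-0.25,-0.37,0,0,0,0],[-0.03,-0.2,-0.36,0,0,0,0],[-0.02,-0.17,-0.37,0,0,0,0],[-0.02,-0.13,-0.38,0,0,0,0],[-0.01,-0.09,-0.3,0,0,0,0],[0,0,0,0,0,0,0]]'
python3 -m pendant '[[0,0,-0.2,0,0,0,0],[0,0,-0.1,0,0,0,0],[0,0,0,0,0,0,0]]'
```

```text
time: 4.45
tool_pos: [0.6689, 0.0481, 0.1337]
ee_rot: [3.142, -0.002, 3.004]
wrist_force: [1.1, -0.0, 0.3]
width: 0.0003
finger_force: 0.0
time: 4.75
tool_pos: [0.6692, 0.0484, 0.1315]
ee_rot: [3.141, -0.0, 3.004]
wrist_force: [-0.4, -0.2, -0.2]
width: 0.0002
finger_force: 0.0
```

```bash
python3 -m pendant '[[0,0,-0.1,0,0,0,0],[0,0,0,0,0,0,0]]';python3 -m pendant '[[0,0,-0.1,0,0,0,0],[0,0,0,0,0,0,0]]'
```

```text
time: 4.95
tool_pos: [0.6693, 0.0484, 0.1313]
ee_rot: [3.141, 0.0, 3.004]
wrist_force: [-1.1, 0.3, 2.0]
width: 0.0003
finger_force: 1.3
time: 5.15
tool_pos: [0.6693, 0.0484, 0.1313]
ee_rot: [3.141, 0.001, 3.004]
wrist_force: [-2.8, -0.2, 4.7]
width: 0.0006
finger_force: 2.7
```

```bash
python3 -m pendant '[[0,0,2,0,0,0,0],[0,0,4,0,0,0,0],[0,0,4,0,0,0,0]]'
python3 -c "
from plan import *
plan(-1,36,np.r_[np.linspace(1.7,0.1,17),0],[(98,210),(98,152)])"
```

```text
time: 5.45
tool_pos: [0.6687, 0.0483, 0.229]
ee_rot: [-3.141, -0.003, 3.004]
wrist_force: [0.6, -0.3, -0.2]
width: 0.0003
finger_force: 0.0
[0.66867176 0.0482511  0.22901638] [-3.14136481 -0.00321785  3.00391732] 5.45
[ -1.71 -12.33  -0.8 ]
[ 86 -98 152] [0.0, 0.0, -5.8]
[ 86. -75. 150.] [0.32, 2.32, -0.18]
[ 86. -71. 151.] [0.05, 0.35, 0.06]
[ 86. -67. 151.] [0.05, 0.36, 0.03]
[ 86. -64. 151.] [0.05, 0.36, -0.01]
[ 86. -60. 151.] [0.05, 0.36, -0.04]
[ 86. -57. 150.] [0.05, 0.35, -0.08]
[ 86. -53. 149.] [0.05, 0.34, -0.12]
[ 86. -50. 147.] [0.05, 0.33, -0.15]
[ 86. -47. 145.] [0.04, 0.31, -0.18]
[ 86. -44. 143.] [0.04, 0.29, -0.21]
[ 86. -41. 141.] [0.04, 0.27, -0.24]
[ 86. -39. 138.] [0.03, 0.24, -0.27]
[ 86. -37. 135.] [0.03, 0.22, -0.29]
[ 86. -35. 132.] [0.03, 0.19, -0.31]
[ 86. -33. 129.] [0.02, 0.15, -0.33]
[ 86. -32. 126.] [0.02, 0.12, -0.34]
[ 86. -31. 122.] [0.01, 0.09, -0.35]
[ 86. -30. 118.] [0.01, 0.05, -0.36]
```

```bash
python3 -m pendant '[[-0.6,-4,0,0,0,0,0],[-0.6,-4.3,0,0,0,0,0],[-0.5,-4,0,0,0,0,0],[0,0,-3,0,0,0,0],[0,0,-3.4,0,0,0,0],[0,0,0,0,0,0,0]]'
python3 -m pendant '[[0.1,0.8,0,0,0,0,0],[0.1,0.8,-0.1,0,0,0,0],[0.12,0.72,0,0,0,0,0],[0.05,0.35,0,0,0,0,0],[0.05,0.36,0,0,0,0,0],[0.05,0.36,0,0,0,0,0],[0.05,0.36,-0.05,0,0,0,0]]'
python3 -m pendant '[[0.05,0.35,-0.1,0,0,0,0],[0.05,0.34,-0.12,0,0,0,0],[0.05,0.33,-0.15,0,0,0,0],[0.04,0.31,-0.18,0,0,0,0],[0.04,0.29,-0.21,0,0,0,0],[0.04,0.27,-0.24,0,0,0,0]]'
```

```text
time: 6.05
tool_pos: [0.649, -0.0747, 0.1588]
ee_rot: [3.141, -0.012, 3.003]
wrist_force: [-0.4, -0.5, -0.9]
width: 0.0005
finger_force: 0.0
time: 6.75
tool_pos: [0.6577, -0.0371, 0.1646]
ee_rot: [-3.142, 0.001, 3.004]
wrist_force: [0.1, 0.1, 0.3]
width: 0.0001
finger_force: 0.3
time: 7.35
tool_pos: [0.6602, -0.0181, 0.1539]
ee_rot: [3.141, -0.0, 3.004]
wrist_force: [0.3, -0.4, -0.0]
width: 0.0002
finger_force: 0.2
```

```bash
python3 -m pendant '[[0.03,0.24,-0.3,0,0,0,0],[0.03,0.22,-0.32,0,0,0,0],[0.03,0.19,-0.33,0,0,0,0],[0.02,0.15,-0.35,0,0,0,0],[0.02,0.12,-0.36,0,0,0,0],[0.01,0.09,-0.36,0,0,0,0],[0,0,-0.1,0,0,0,0],[0,0,0,0,0,0,0]]'
python3 -m pendant '[[0,0,-0.1,0,0,0,0],[0,0,0,0,0,0,0]]'; python3 -m pendant '[[0,0,-0.1,0,0,0,0],[0,0,0,0,0,0,0]]'
```

```text
time: 8.15
tool_pos: [0.6612, -0.0084, 0.1323]
ee_rot: [-3.141, -0.001, 3.004]
wrist_force: [-0.5, -0.0, -0.4]
width: 0.0
finger_force: 0.0
time: 8.35
tool_pos: [0.6615, -0.0085, 0.1318]
ee_rot: [-3.141, -0.0, 3.004]
wrist_force: [0.6, -0.4, 0.2]
width: 0.0003
finger_force: 0.0
time: 8.55
tool_pos: [0.6617, -0.0084, 0.1314]
ee_rot: [-3.142, 0.001, 3.004]
wrist_force: [-0.7, -0.3, 1.5]
width: 0.0005
finger_force: 0.6
```

```bash
python3 -m pendant '[[0,0,-0.1,0,0,0,0],[0,0,0,0,0,0,0]]'; python3 -m pendant '[[0,0,3,0,0,0,0],[-1,0.5,4,0,0,0,0],[-3,1,3.5,0,0,0,0.5],[-4,1.5,1.5,0,0,0,0.5],[-4,1.5,0,0,0,0,0.5],[-1,0.3,0,0,0,0,0.5],[0,0,0,0,0,0,0.5],[0,0,0,0,0,0,0.5]]'
python3 - <<'E'
from h import *; import cv2
o=robot.get_obs(); print(o['time'],o['tool_pos'],o['ee_rot'])
im=imaging.snapshot("wrist")[:,:,::-1]
cv2.imwrite("pics/w2.png",cv2.resize(im,(800,500)))
s=np.load('s.npy'); C=[(0,-115,115),(17,-54,115),(-47,0,80),(-63,0,80),(17,10,123),(-5,0,80)]
print(proj("wrist",W(C,s))*1.25); p=imaging.camera_params("wrist"); np.savez('w2.npz',**p)
E
```

```text
time: 8.75
tool_pos: [0.6617, -0.0084, 0.1313]
ee_rot: [-3.141, 0.001, 3.004]
wrist_force: [-2.5, 0.9, 5.1]
width: 0.0006
finger_force: 2.5
time: 9.55
tool_pos: [0.5323, 0.0394, 0.2495]
ee_rot: [-3.141, 0.0, 3.004]
wrist_force: [0.2, -0.3, 0.1]
width: 0.0447
finger_force: 0.0
9.55 [0.53228132 0.03940222 0.24953939] [-3.14142019e+00  2.69371346e-04  3.00374410e+00]
[[249.23416718 297.01062535]
 [329.69802285 317.44376582]
 [399.09693456 227.04849022]
 [399.15415978 207.69635873]
 [412.40151486 322.08797428]
 [398.95327832 275.62941745]]
```

View pics/w2.png

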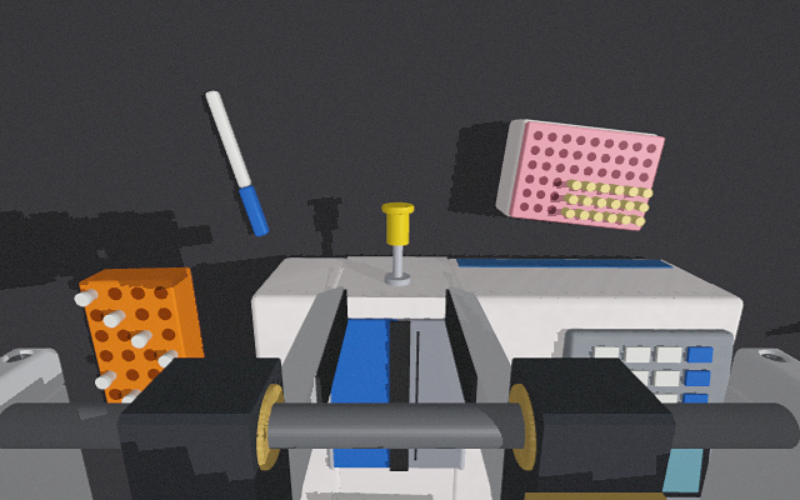

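The cover is shut, with the black lip lying over the grey leaf at px (398,390). The knob is at (398,226) against a predicted (399,227). Next I'll grasp it.

```bash
python3 -m pendant '[[0,0.1,-4,0,0,0,0.5],[0,0,-4.5,0,0,0,0.5],[0,0,-4,0,0,0,0.5],[0.1,0,-3.2,0,0,0,0.5],[0,0,-2.05,0,0,0,0.5],[0,0,0,0,0,0,0.5],[0,0,0,0,0,0,0.5]]'
python3 -m pendant '[[0,0,0,0,0,0,0.1],[0,0,0,0,0,0,0.1],[0,0,0,0,0,0,0.1],[0,0,0,0,0,0,0.1],[0,0,0,0,0,0,0.1]]'
```

```text
time: 10.3
tool_pos: [0.5333, 0.0402, 0.0721]
ee_rot: [-3.141, -0.001, 3.003]
wrist_force: [0.2, -0.3, -0.1]
width: 0.0467
finger_force: 0.0
time: 10.8
tool_pos: [0.5331, 0.0404, 0.0734]
ee_rot: [-3.141, 0.002, 3.004]
wrist_force: [-0.8, -0.7, 2.1]
width: 0.0172
finger_force: 30.0
```

```bash
python3 -c "
from h import *; import cv2
print(robot.get_obs()['tool_pos'])
for n in ['wrist','top']: cv2.imwrite(f'pics/g0_{n}.png',imaging.snapshot(n)[:,:,::-1])"
python3 -m pendant '[[-0.5,0.07,0,0,0,0,0],[-0.6,0.08,0,0,0,0,0],[-0.6,0.09,0,0,0,0,0],[-0.6,0.08,0,0,0,0,0],[-0.6,0.09,0,0,0,0,0],[-0.4,0.05,0,0,0,0,0],[-0.2,0.03,0,0,0,0,0],[0,0,0,0,0,0,0]]'
python3 - <<'E'
from h import *; import cv2
print(robot.get_obs()['tool_pos'])
a=cv2.imread('pics/g0_wrist.png'); b=imaging.snapshot('wrist')[:,:,::-1]; cv2.imwrite('pics/g1_wrist.png',b)
c=np.hstack([cv2.resize(x[180:330,250:390],None,fx=2.85,fy=2.85,interpolation=cv2.INTER_CUBIC) for x in (a,b)])
cv2.imwrite('pics/g1c.png',c); print(c.shape)
E
```

```text
[0.53306716 0.04043591 0.07340005]
time: 11.7
tool_pos: [0.4993, 0.0453, 0.0734]
ee_rot: [3.141, 0.006, 3.004]
wrist_force: [6.0, -1.2, 0.4]
width: 0.0167
finger_force: 30.0
[0.49933418 0.04528267 0.07343583]
(428, 798, 3)
```

View pics/g1c.png

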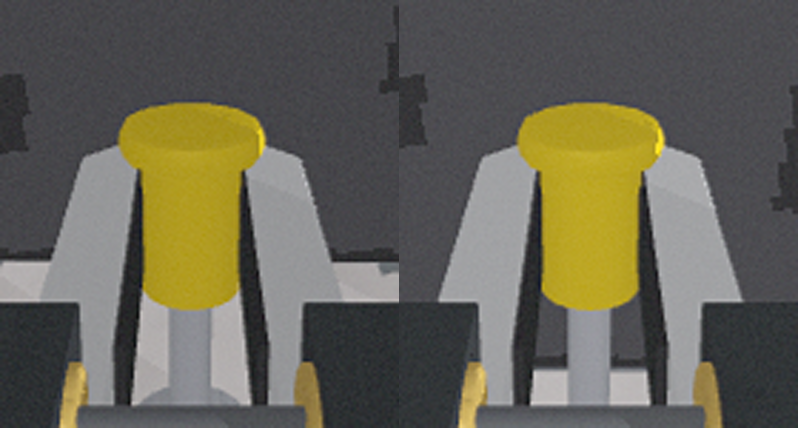

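No slip: the knob sits the same way between the pads in both crops, and travel is 34.1 mm so far. I'll finish the last 1.9 mm.

```bash
python3 -m pendant '[[-0.1,0.01,0,0,0,0,0],[-0.09,0,0,0,0,0,0],[0,0,0,0,0,0,0],[0,0,0,0,0,0,0]]'; python3 -m pendant '[[0,0,0,0,0,0,0],[0,0,0,0,0,0,0],[0,0,0,0,0,0,0],[0,0,0,0,0,0,0],[0,0,0,0,0,0,0]]'
python3 - <<'E'
from h import *; import cv2
o=robot.get_obs(); d=o['tool_pos']-np.array([0.53307,0.04044,0.0734]); print(d, -d[0]*.9903+d[1]*.139)
g=lambda n:cv2.imread(n)
b=imaging.snapshot('wrist')[:,:,::-1]; t=imaging.snapshot('top')[:,:,::-1]
a=g('pics/g1_wrist.png'); print(cv2.absdiff(a,b.copy())[215:290,285:350].mean())
c=np.hstack([cv2.resize(x,(390,500),interpolation=cv2.INTER_CUBIC) for x in (b[180:340,255:380],t[120:220,250:328])]); cv2.imwrite('pics/fin.png',c)
E
```

```text
time: 12.15
tool_pos: [0.4978, 0.0455, 0.0734]
ee_rot: [3.141, 0.006, 3.004]
wrist_force: [6.9, -2.0, -0.0]
width: 0.0174
finger_force: 30.0
time: 12.65
tool_pos: [0.4979, 0.0455, 0.0734]
ee_rot: [3.141, 0.006, 3.004]
wrist_force: [7.6, -1.3, -0.3]
width: 0.0171
finger_force: 30.0
[-3.52044183e-02  5.04057713e-03  2.76815984e-05] 0.03556357562419576
2.659760683760684
```

View pics/fin.png

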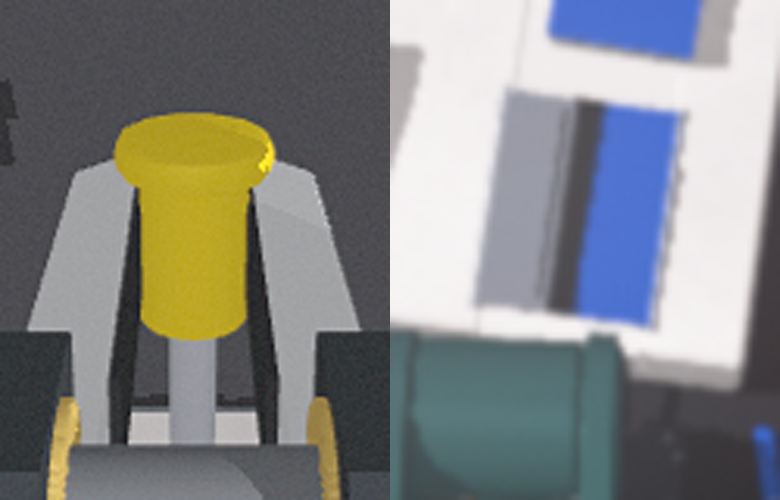

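Both leaves are shut, the grip holds and travel reads 35.6 mm. I'll trim by 0.4 mm.

```bash
python3 -m pendant '[[-0.04,0,0,0,0,0,0],[0,0,0,0,0,0,0],[0,0,0,0,0,0,0],[0,0,0,0,0,0,0],[0,0,0,0,0,0,0],[0,0,0,0,0,0,0],[0,0,0,0,0,0,0],[0,0,0,0,0,0,0]]'
python3 -c "
from h import *
o=robot.get_obs(); d=o['tool_pos']-np.array([0.53307,0.04044,0.0734]); t=-d[0]*.9903+d[1]*.139; print(t)
if abs(t-.036)<.0006: print(robot.close_job())"
```

```text
time: 13.55
tool_pos: [0.4976, 0.0455, 0.0734]
ee_rot: [3.141, 0.007, 3.004]
wrist_force: [7.6, -1.1, -0.3]
width: 0.0174
finger_force: 30.0
0.035823449307888694
the job is handed in; nothing more can be done
None
```

I folded the grey leaf shut, then the blue leaf over it, and drew the rod out 35.8 mm by the arm's own reading, against 36 mm for the orange cell's (2nd) ring. The job is handed in at about 13.6 s with the gripper still holding the rod there; I couldn't see the ring itself at the front face.

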